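# Set the underpinner's air regulator by the click

## Robot

A 6-joint arm with a two-finger parallel gripper is mounted at the origin on the work surface. World frame = base frame: x ahead of the robot, y to its left, z up, the work surface at z = 0. Lengths are in m, angles in rad, forces in N, time in s.
With the tool pointing down it reaches from about 0.325 to 0.85 m from the base axis. Payload 4.4 kg.
Tool frame: the origin (TCP) lies on the mounting face of the last link; the fingertips stand 199 mm ahead of it and the grasp point (between the pads) lies 180 mm ahead of it; z points along the fingers, y is the direction in which the jaws open and shut (so a half turn about z gives the same grasp; the last joint's range is limited). The gripper opens to 94 mm and grips with 3 to 60 N. Pads are 16 mm wide; open, the fingers measure 119 mm over their backs; the gripper's body (75 mm by 177 mm) begins 78 mm behind the grasp point.
Start: joints at [-1.28, 0.207, 1.542, -0, 1.393, -0.15], TCP at [0.245, -0.52, 0.405] pointing down, gripper open.
Joint ranges: [-2.73, 2.73], [-0.86, 2.22], [0.23, 2.46], [-1.11, 4.25], [0.08, 2.63], [-2.82, 2.82]. Speed limits (rad/s): [2.79, 2.79, 3.14, 3.14, 3.14, 3.14].

## Interface

Orientations are given as a unit quaternion [x, y, z, w].
In Python, from cell import bot, eyes, order gives the robot as it stands. The module is installed in compiled form; this text tells all that it offers.
- The arm moves only by the shell command python3 -m handwheel 'ROWS' [FORCE]. ROWS is a JSON object of lists of equal length, an entry for each row: "delta_rot": the turn, a rotation vector about the world's x, y, z in rad, a list of three; "offset": the shift along the world's x, y, z in m, a list of three; "hand": the finger opening in m, from 0 to 0.094. In form: {"delta_rot": [[wx, wy, wz], ...], "offset": [[tx, ty, tz], ...], "hand": [hand, ...]}. A call has 1 to 10 rows; each row is the pose to reach, as a shift and turn from the pose commanded when the call began; what a row does not reach only later rows make up. A row lasts 1/8 s, in which the tool goes at most 62.5 mm and 10.7 degrees, less where a joint would pass 70% of its speed; a pose out of reach is approached as far as the arm can. A call with a gripper value outside its range is refused whole. The fingers move at their own pace and stop on an object; FORCE is the grip in N (left out, the last holds). Time passes only in rows, so rows that repeat a pose let the fingers close. It gives the time, the measured TCP pose, the force and the opening at its end, in the units of the state.
- bot.read_state(): the state, without advancing time (a new reading comes with each control period).
- eyes.grab_frame(name): name is "scene" or "top" or "wrist"; returns the picture (480x640x3 uint8, red, green, blue); there is no depth.
- eyes.camera_model(name): a dict with "camera_matrix" (3x3 intrinsics, pixels), "k1" (the pictures are not rectified: a ray, as slopes to the right and down, at radius r is drawn at 1 + k1 r^2 times it, then the intrinsics apply), "R" (3x3) and "t" (3): a world point X has camera coordinates R X + t; the wrist camera has in their place "T_tool_cam" (4x4, takes a point from camera to tool coordinates, whose origin is the TCP and whose axes are the flange's). Camera axes: x right, y down, z forward; pixel columns grow to the right and rows downward; lengths in m; the calibration is good to about 2 mm. A picture is of the moment at which its call begins: read the wrist's pose just before it. camera_model takes no time and is no camera call.
- order.finish_job(): hands the job in, once; it reports no verdict.
The state is a dict: "time": time; "q": joint angles; "qvel": joint speeds; "effort": joint torques, N m; "position": TCP position; "ee_rot": TCP orientation; "contact_force": force on the tool from outside, world axes, zero at the start; "wrist_torque": the same for the moment, N m; "gripper_width": finger opening in m.
Only numpy, scipy, OpenCV 4.12 (cv2) and the standard library are available. Lean on these libraries where they do the work, as an engineer would, in place of code of your own. Each camera call takes 0.05 s, during which the arm holds its last target. There are 200 camera calls.

## Task

The next frames are in oak, so set the clamp pressure on the underpinner's bench regulator. Pull its black knob up to unlock it, ease it back anticlockwise until it just meets its end stop without being forced, then turn it clockwise seven clicks up from the stop and push it down to lock it there. Never force it against the stop, the lock or its seat; let go of it at the end, and leave the frame, hammer, tape measure and wedge tray where they lie.

Things in the scene. Friction and masses are not known exactly. Their poses are not given: they have to be found in the camera images.
- regulator: Bench air regulator, fixed; place and yaw vary. Origin on the bench on the knob's vertical axis, z up, its -x to the round gauge. Base plate 130 x 190 mm; filter bowl; aluminium body 60 x 60 mm, top at 147 mm; grey bonnet, radius 21 mm, to 178 mm; knob above. Gauge reaches 61 mm out (top 146 mm), pipes 78 mm out along +-y (top 130 mm), bracket 49 mm out to +x (top 140 mm).
- knob_top (a point): Centre of the knob's flat top, on its axis: 216 mm above the bench locked, 221 mm unlocked. The knob is a black ribbed cylinder, 48 mm across, 36 mm high, axis vertical. Grip it from above round its side, 14 to 18 mm below this point; a light grip of 25 to 40 N carries every load here.
- knob_mark (a point): Outer end of the white index line on the knob's top, 20 mm from the axis. It points to the regulator's -x (over the gauge) on the first click, beside the stop, and goes clockwise seen from above as the knob is turned up; seven clicks up it has gone 140 degrees from there (springing back off the stop is no click). Eighteen ticks, one a click, ring the flange below.
- knob (a joint): Turn of the knob, rad, clockwise from above positive. Rests at whole clicks of 20 degrees (0.349 rad), 0 the first; starts 3 to 8 clicks up. About 0.12 N m carries it over a click; let go between clicks it springs to the nearer. Anticlockwise it meets a stiff stop 0.01 to 0.12 rad below 0, differing each time, and from there springs back to 0 when let go. Locked, it cannot turn.
- knob_lift (a joint): Height of the knob above locked, m: 0 down and locked (as it starts), 0.005 up and free to turn. It snaps over a ridge half-way (about 8 N either way), stays where it has snapped, and meets a solid stop at each end. Locking teeth let it down only at a whole click.
- bonnet: Grey housing under the knob, fixed to the regulator; its origin coincides. Hidden inside the knob it carries the locking teeth (18 mm from the axis) and the seat of the locked knob. More than 45 N between knob and bonnet strains it.
- stop_ring: Ring of the end stop, fixed to the regulator and hidden inside the knob; its origin coincides with the regulator's. Its stop works 20 mm from the axis: each 0.1 N m of turning against it, beyond what the click itself takes, loads it with 5 N. More than 16 N strains it.
- frame: Bystander: picture frame of brown moulding lying flat, 180 x 240 x 24 mm, origin at the centre of its underside.
- tack_hammer: Bystander: hammer lying along its x axis, 240 mm long, origin under its middle.
- tape_measure: Bystander: dark tape measure, about 67 x 34 x 62 mm, origin under its drum.
- wedge_tray: Bystander: grey open tray of steel wedges, 75 x 110 x 30 mm, origin at the centre of its underside.

How it is judged:
By the outcome, as a careful person would: the job done as asked, in the order asked, and still so for the second after the job is handed in, with the robot touching nothing.
It also fails if it takes over 72 s, if anything falls off the work surface, if the arm or the gripper's body presses on something with over 40 N, if the wrist force passes 120 N, or if a joint passes its speed limit or range.

## Working session

There is one attempt and no reset: what is moved stays moved. The work goes in short steps, Python scripts to look and compute and a shell command to move; the robot and the scene stay as the last step left them, time stands still between calls to the robot, and variables do not carry over. Pictures are saved under pics/ and viewed, about 8 in all and at most 12, crops included, and the job is handed in when it is done.

```bash
mkdir -p pics; cat > h.py <<'E'
import numpy as np, cv2
from scipy.spatial.transform import Rotation as Ro
from cell import bot, eyes, order
def save(n,im): cv2.imwrite('pics/'+n+'.png',im[:,:,::-1])
def cam(name,st=None):
    m=eyes.camera_model(name);K=np.array(m['camera_matrix']);k=m['k1']
    if name=='wrist':
        T=np.array(m['T_tool_cam']);Rt=Ro.from_quat(st['ee_rot']).as_matrix()
        Rwc=Rt@T[:3,:3];c=Rt@T[:3,3]+np.array(st['position'])
    else:
        R=np.array(m['R']);Rwc=R.T;c=-R.T@np.array(m['t'])
    return K,k,Rwc,c
def ray(C,px):
    K,k,R,c=C
    d=np.array([(px[0]-K[0,2])/K[0,0],(px[1]-K[1,2])/K[1,1]]);u=d.copy()
    for _ in range(20): u=d/(1+k*(u@u))
    v=R@np.array([u[0],u[1],1]);return c,v/np.linalg.norm(v)
def plane(C,px,z):
    c,v=ray(C,px);return c+v*(z-c[2])/v[2]
def proj(C,X):
    K,k,R,c=C;p=R.T@(np.array(X)-c);u=p[:2]/p[2];u=u*(1+k*(u@u))
    return np.array([K[0,0]*u[0]+K[0,2],K[1,1]*u[1]+K[1,2]])
def cross(rs):
    A=0;b=0
    for c,v in rs:
        P=np.eye(3)-np.outer(v,v);A=A+P;b=b+P@c
    return np.linalg.solve(A,b)
E
python3 - <<'E'
from h import *
s=bot.read_state();print(s)
for n in ['scene','top']:
    save(n+'0',eyes.grab_frame(n)); C=cam(n);print(n,C[3],C[2][:,2])
m=eyes.camera_model('wrist');print(m['T_tool_cam'])
E
```

```text
{'time': 0.0, 'q': array([-1.28050787e+00,  2.07381422e-01,  1.54291995e+00,  9.70668074e-06,
        1.39346947e+00, -1.50511460e-01]), 'qvel': array([-4.08083757e-05, -5.23812179e-05, -4.21452001e-04,  1.69388445e-04,
       -4.33891247e-05, -5.36064560e-04]), 'effort': array([ 2.91006445e-04, -3.70869899e+01, -2.81420124e+01,  6.99195033e-02,
        3.61373217e-02, -1.64386011e-04]), 'position': array([ 0.24521407, -0.51970093,  0.40352835]), 'ee_rot': array([ 9.75809698e-01,  2.18618956e-01, -7.12885705e-05, -1.08676898e-03]), 'contact_force': array([-0.0248592 ,  0.58116701,  0.61963276]), 'wrist_torque': array([0.02058829, 0.00240144, 0.01985599]), 'gripper_width': 0.0941232079755613}
scene [ 1.01911852 -0.50746167  0.97953113] [-0.37650326  0.54900341 -0.74621749]
top [0.43917643 0.10521841 1.19688562] [ 0.1503188  -0.00801711 -0.98860507]
[[ 1.58801776e-03 -9.68051023e-01 -2.50748271e-01  7.19995265e-02]
 [ 9.99998550e-01  1.69137656e-03 -1.96704660e-04  1.54554697e-03]
 [ 6.14529897e-04 -2.50747596e-01  9.68052305e-01  2.06562326e-02]
 [ 0.00000000e+00  0.00000000e+00  0.00000000e+00  1.00000000e+00]]
```

View pics/top0.png

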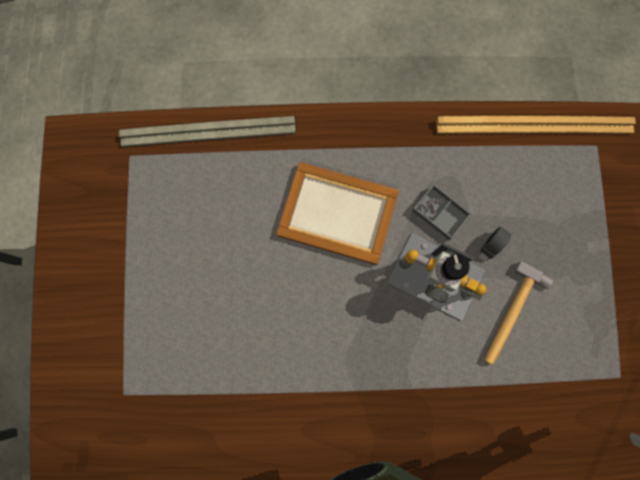

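View pics/scene0.png

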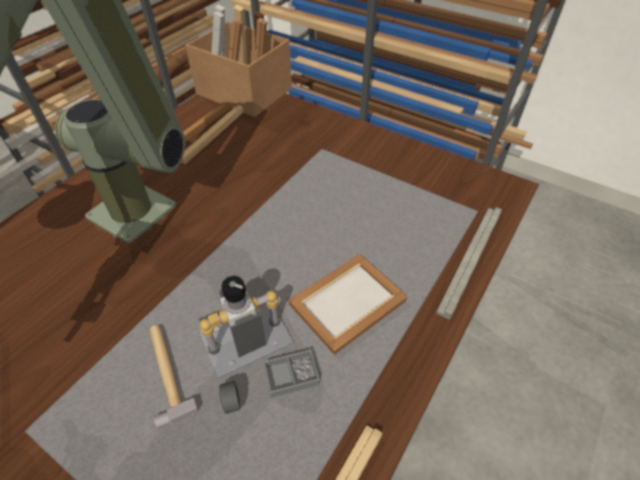

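The top view shows the knob at about (456,266), the gauge at (437,296) and pipe ends at (411,257) and (481,289). The scene view shows the knob at about (234,286). Next I triangulate the knob.

```bash
python3 - <<'E'
from h import *
A=cam('top');B=cam('scene')
print(cross([ray(A,(456,265)),ray(B,(234,285))]))
print('top@.216',plane(A,(456,265),.216),plane(B,(234,285),.216))
a=plane(A,(411,257),.12);b=plane(A,(481,289),.12);g=plane(A,(437,296),.115)
print(a,b,g,'yaw from +y pipe',np.arctan2(*(a-b)[[1,0]])-np.pi/2)
s=bot.read_state();W=cam('wrist',s);print(W[3],W[2][:,2],Ro.from_quat(s['ee_rot']).as_matrix().round(3))
E
```

```text
[ 0.56529854 -0.14082076  0.20878141]
top@.216 [ 0.56444945 -0.13894855  0.216     ] [ 0.56947051 -0.14432292  0.216     ]
[ 0.59597376 -0.0700368   0.12      ] [ 0.52542245 -0.21210661  0.12      ] [ 0.5143313  -0.12060739  0.115     ] yaw from +y pipe -0.46092081896565595
[ 0.31099788 -0.4903533   0.38296454] [-0.22743491 -0.10492274 -0.96812426] [[ 0.904  0.427 -0.001]
 [ 0.427 -0.904  0.002]
 [ 0.    -0.002 -1.   ]]
```

```bash
python3 -m handwheel '{"delta_rot":[[0,0,0],[0,0,0],[0,0,0],[0,0,0],[0,0,0],[0,0,0],[0,0,0],[0,0,0],[0,0,0],[0,0,0]],"offset":[[0.02,0.024,0.04],[0.06,0.07,0.08],[0.1,0.12,0.11],[0.14,0.168,0.115],[0.18,0.215,0.115],[0.22,0.26,0.115],[0.26,0.307,0.115],[0.295,0.348,0.115],[0.321,0.379,0.115],[0.321,0.379,0.115]],"hand":[0.094,0.094,0.094,0.094,0.094,0.094,0.094,0.094,0.094,0.094]}' 30
python3 - <<'E'
from h import *
s=bot.read_state();im=eyes.grab_frame('wrist');save('w1',im);print(s['q'],s['position'],s['contact_force'],s['wrist_torque'],proj(cam('wrist',s),[.566,-.141,.216]))
np.save('w1.npy',[*s['position'],*s['ee_rot']])
E
```

```text
time: 1.35
position: [0.5676, -0.1384, 0.5186]
ee_rot: [0.975, 0.221, -0.001, -0.001]
contact_force: [-0.4, -0.8, -0.6]
gripper_width: 0.0942
[-3.87374436e-01  1.64723063e-01  1.35869655e+00  4.64676038e-04
  1.61994047e+00  7.37552536e-01] [ 0.56762547 -0.13841527  0.51857241] [-0.42692044 -0.82524884 -0.62920807] [ 0.04472891 -0.02453226 -0.0188069 ] [316.19798795 238.34618547]
```

View pics/w1.png

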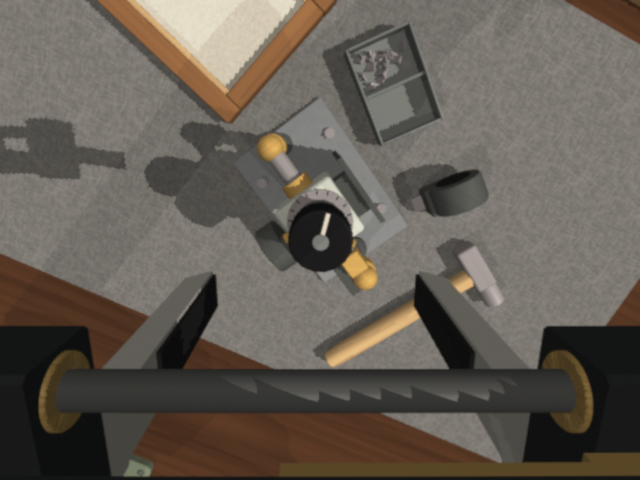

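The wrist view shows the knob disc at about (320,240), the white line running from (323,235) to (328,213), the gauge at (275,243) and pipe balls at (271,147) and (365,278). Now I'll take numbers from masks.

```bash
cat >> h.py <<'E'
def knob(im,C,c0,z,r=None):
    """white line and cap on knob near pixel c0; prints world axis and mark direction"""
    g=im.astype(int).sum(2)/3
    dark=((g<45)).astype('uint8')
    dark=cv2.morphologyEx(dark,cv2.MORPH_CLOSE,np.ones((9,9)))
    n,l,st,ce=cv2.connectedComponentsWithStats(dark)
    i=l[int(c0[1]),int(c0[0])]
    if i==0: print('no blob'); return
    cs,_=cv2.findContours((l==i).astype('uint8'),cv2.RETR_EXTERNAL,cv2.CHAIN_APPROX_NONE)
    hull=cv2.convexHull(cs[0]);print('blob',st[i],cv2.minEnclosingCircle(hull))
    mask=cv2.fillPoly(np.zeros(g.shape,'uint8'),[hull],1)
    mask=cv2.erode(mask,np.ones((7,7)))
    w=((g>120)&(mask>0)).astype('uint8')
    ys,xs=np.nonzero(w);print('white n',len(xs))
    n2,l2,s2,c2=cv2.connectedComponentsWithStats(w)
    return hull,s2,c2,l2
E
python3 - <<'E'
from h import *
a=np.load('w1.npy');C=cam('wrist',dict(position=a[:3],ee_rot=a[3:]))
im=cv2.imread('pics/w1.png')[:,:,::-1]
h,s2,c2,l2=knob(im,C,(310,250),.216)
print(s2,c2)
for i in range(1,len(s2)):
    if s2[i,4]>10:
        ys,xs=np.nonzero(l2==i);P=np.array([plane(C,(x,y),.216)[:2] for x,y in zip(xs,ys)])
        m=P.mean(0);u,sv,v=np.linalg.svd(P-m);t=(P-m)@v[0];print(m,v[0],m+v[0]*t.min(),m+v[0]*t.max())
print('gray centre',plane(C,(320.5,242),.216),'ball',plane(C,(271,147),.115),plane(C,(365,278),.115))
p=plane(C,(319,98),.008);q=plane(C,(406,218),.008);d=p-q;print('plate y-edge',p,q,np.degrees(np.arctan2(d[1],d[0]))-90)
A=cam('top');B=cam('scene');print(cross([ray(C,(320.5,242)),ray(A,(456,265)),ray(B,(234,283))]))
c=im[150:290,230:410][:,:,::-1];cv2.imwrite('pics/w1c.png',cv2.resize(c,None,fx=4.4,fy=4.28,interpolation=cv2.INTER_CUBIC))
E
```

```text
blob [ 265  202   88   69 3440] ((307.9396057128906, 237.8753204345703), 44.060646057128906)
white n 203
[[     0      0    640    480 306997]
 [   321    213      9     24    114]
 [   283    219      3      5     11]
 [   317    238     11     11     78]] [[319.49848696 239.5051678 ]
 [324.92105263 224.30701754]
 [284.27272727 221.09090909]
 [322.5        243.96153846]]
[ 0.57807632 -0.14213117] [-0.97806084 -0.20831944] [ 0.58643496 -0.14035084] [ 0.56938864 -0.14398158]
[ 0.56761438 -0.11486858] [-0.88585238 -0.46396719] [ 0.56895196 -0.11416802] [ 0.5663607  -0.11552519]
[ 0.56417672 -0.14695224] [-0.93531654  0.35381206] [ 0.5683019  -0.14851271] [ 0.55950651 -0.14518558]
gray centre [ 0.56488102 -0.14499992  0.216     ] ball [ 0.60282204 -0.07671246  0.115     ] [ 0.52594825 -0.21485064  0.115     ]
plate y-edge [ 0.66878103 -0.09515839  0.008     ] [ 0.58822356 -0.25395094  0.008     ] -26.89925813124694
[ 0.56514088 -0.14149441  0.21549697]
```

View pics/w1c.png

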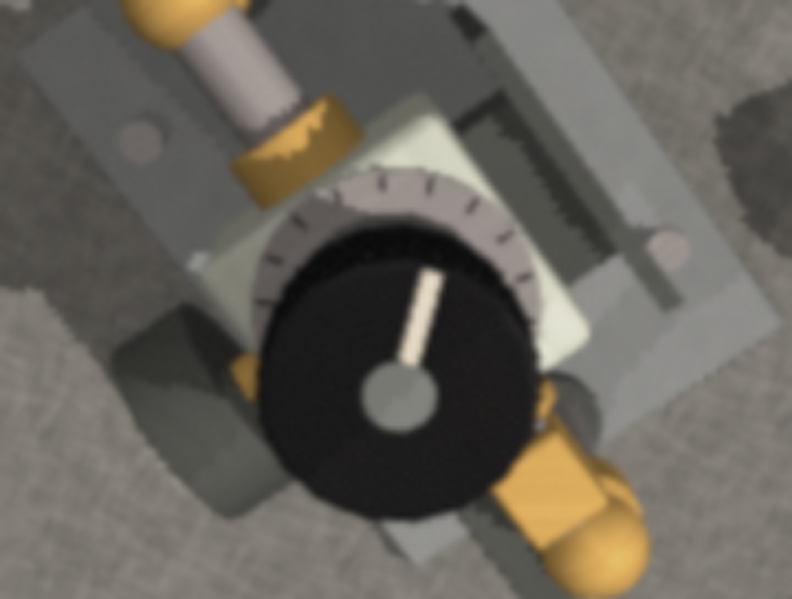

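The mark points about 12° in world and the regulator's -x about 153°, so the knob starts 7 clicks up. Next I go lower for a second view.

```bash
python3 -m handwheel '{"delta_rot":[[0,0,0],[0,0,0],[0,0,0],[0,0,0]],"offset":[[0,-0.001,-0.03],[-0.001,-0.0025,-0.06],[-0.001,-0.0025,-0.08],[-0.001,-0.0025,-0.08]],"hand":[0.094,0.094,0.094,0.094]}'
python3 - <<'E'
from h import *
s=bot.read_state();im=eyes.grab_frame('wrist');save('w2',im);print(s['position'],s['qvel'].round(3),s['contact_force'],s['wrist_torque'],Ro.from_quat(s['ee_rot']).as_matrix().round(4))
np.save('w2.npy',[*s['position'],*s['ee_rot']])
E
```

```text
time: 1.9
position: [0.564, -0.1447, 0.4373]
ee_rot: [0.976, 0.218, -0.002, -0.001]
contact_force: [-0.3, -0.3, 0.9]
gripper_width: 0.0938
[ 0.5639598  -0.14474038  0.43732155] [ 0.009 -0.021 -0.055  0.004  0.009  0.002] [-0.27684026 -0.3130657   0.89699857] [ 0.0095079   0.00893465 -0.00419763] [[ 0.9054  0.4246 -0.005 ]
 [ 0.4246 -0.9054  0.0015]
 [-0.0038 -0.0035 -1.    ]]
```

View pics/w2.png

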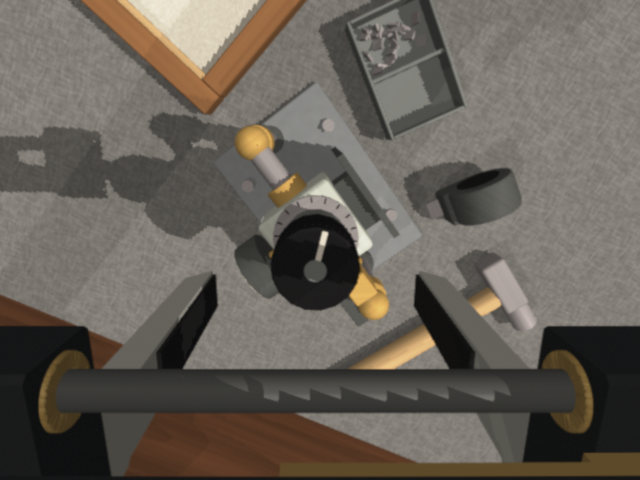

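In the closer view the cap is at about (315,271), the mark tip at (325,232), and the disc is centred between the fingers.

```bash
python3 - <<'E'
from h import *
R=[];M=[]
Cs=[]
for n,box in (('w1',(300,205,345,262)),('w2',(290,225,345,300))):
    a=np.load(n+'.npy');C=cam('wrist',dict(position=a[:3],ee_rot=a[3:]));Cs.append(C)
    im=cv2.imread(f'pics/{n}.png').astype(int);x0,y0,x1,y1=box
    g=im[y0:y1,x0:x1].mean(2)
    cap=((g>85)&(g<140)).astype('uint8');line=(g>150).astype('uint8')
    cap=cv2.morphologyEx(cap,cv2.MORPH_OPEN,np.ones((5,5)))
    nn,l,st,ce=cv2.connectedComponentsWithStats(cap);
    for i in range(1,nn): print(n,st[i],ce[i]+[x0,y0])
    i=1+np.argmax(np.where(np.abs(st[1:,2]-st[1:,3])<4,st[1:,4],0));c=ce[i]+[x0,y0]
    nn,l,st,ce=cv2.connectedComponentsWithStats(line);j=1+st[1:,4].argmax();ys,xs=np.nonzero(l==j)
    P=np.array([plane(C,(x+x0,y+y0),.216)[:2] for x,y in zip(xs,ys)]);m=P.mean(0);v=np.linalg.svd(P-m)[2][0]
    if v[0]<0:v=-v
    t=(P-m)@v
    print(n,'cap',c,plane(C,c,.216),'line',m+v*t.max(),m+v*t.min(),np.degrees(np.arctan2(v[1],v[0])))
    R.append(ray(C,c));M.append(proj(C,[*(m+v*t.max()),.216]))
print('cap xyz',cross(R),'tip xyz',cross([ray(Cs[k],M[k]) for k in (0,1)]))
X=cross(R)
for k in(0,1): print(proj(Cs[k],X))
s=bot.read_state();print(s['position'],s['time'])
# pipe ball axis from two views
p=cross([ray(Cs[0],(271,147)),ray(Cs[1],(255,142))]);q=cross([ray(Cs[0],(365,278)),ray(Cs[1],(374,305))]);d=p-q
print(p,q,'yaw',np.degrees(np.arctan2(d[1],d[0]))-90)
E
```

```text
w1 [ 13  30  16  15 198] [320.36363636 242.17676768]
w1 cap [320.36363636 242.17676768] [ 0.56472539 -0.14496878  0.216     ] line [ 0.58597268 -0.14066458] [ 0.57027558 -0.14378171] 11.231654513776892
w2 [26 22  8 14 85] [319.29411765 253.29411765]
w2 cap [319.29411765 253.29411765] [ 0.57441604 -0.14293814  0.216     ] line [ 0.58634651 -0.14048792] [ 0.57892217 -0.14215951] 12.688555654092557
cap xyz [ 0.49374144 -0.18272356 -0.07624548] tip xyz [ 0.58461322 -0.1415339   0.2079468 ]
[320.48863941 242.20383589]
[319.14942494 253.26369799]
[ 0.56452083 -0.14470253  0.43909009] 1.95
[ 0.60030574 -0.07400237  0.08269714] [ 0.52763494 -0.2135392   0.12042611] yaw -27.51050539343167
```

```bash
python3 - <<'E'
from h import *
Cs=[cam('wrist',dict(position=(a:=np.load(n+'.npy'))[:3],ee_rot=a[3:])) for n in('w1','w2')]
im=cv2.imread('pics/w2.png');g=im[255:290,298:335].mean(2);m=((g>70)&(g<140)).astype('uint8')
m=cv2.morphologyEx(m,cv2.MORPH_OPEN,np.ones((5,5)));n,l,st,ce=cv2.connectedComponentsWithStats(m);print(st[1:],ce[1:]+[298,255])
c=ce[1+st[1:,4].argmax()]+[298,255]
print(plane(Cs[1],c,.216),cross([ray(Cs[0],(320.4,242.2)),ray(Cs[1],c)]))
E
```

```text
[[  7   0  20  27 376]] [[315.00797872 269.50531915]]
[ 0.56540384 -0.14471711  0.216     ] [ 0.56249794 -0.14610605  0.20690554]
```

```bash
python3 -m handwheel '{"delta_rot":[[0,0,0],[0,0,0],[0,0,0],[0,0,0],[0,0,0],[0,0,0]],"offset":[[0.001,-0.0005,-0.015],[0.0015,-0.0005,-0.03],[0.0015,-0.0005,-0.045],[0.0015,-0.0005,-0.055],[0.0015,-0.0005,-0.0575],[0.0015,-0.0005,-0.0575]],"hand":[0.094,0.094,0.094,0.094,0.08,0.07]}' 30
python3 - <<'E'
from h import *
s=bot.read_state();print(s['position'],s['ee_rot'],s['contact_force'],s['wrist_torque'],s['gripper_width'])
E
python3 -m handwheel '{"delta_rot":[[0,0,0],[0,0,0],[0,0,0],[0,0,0],[0,0,0],[0,0,0]],"offset":[[0,0,0],[0,0,0],[0,0,0],[0,0,0],[0,0,0],[0,0,0]],"hand":[0.06,0.052,0.048,0.044,0.04,0.04]}' 30
python3 - <<'E'
from h import *
s=bot.read_state();print(s['position'],s['ee_rot'],s['contact_force'],s['wrist_torque'],s['gripper_width'])
E
```

```text
time: 2.7
position: [0.5669, -0.144, 0.3821]
ee_rot: [0.976, 0.219, 0.0, 0.0]
contact_force: [0.2, 0.3, 0.9]
gripper_width: 0.0774
[ 0.56691586 -0.14403673  0.38213416] [9.75801811e-01 2.18656865e-01 2.29336270e-05 1.66250303e-05] [0.21084502 0.26868944 0.91856654] [ 0.02431155 -0.01196813  0.01026418] 0.07738894788781757
time: 3.45
position: [0.5666, -0.1431, 0.3825]
ee_rot: [0.976, 0.219, -0.0, -0.001]
contact_force: [-2.6, 3.9, 4.4]
gripper_width: 0.0477
[ 0.56656704 -0.14308124  0.38247497] [ 9.75762689e-01  2.18827090e-01 -2.72051225e-04 -1.34338992e-03] [-2.61459099  3.94249848  4.36981032] [ 0.91425604  0.43764892 -0.05497812] 0.047689486743998026
```

```bash
cat > r.py <<'E'
from h import *
s=bot.read_state();r=Ro.from_quat(s['ee_rot']).as_matrix()
print('t',s['time'],'p',s['position'].round(4),'yaw',round(float(np.degrees(np.arctan2(r[1,0],r[0,0]))),2),'F',s['contact_force'].round(1),'T',s['wrist_torque'].round(3),'w',round(float(s['gripper_width']),4),'q6',round(float(s['q'][5]),3))
E
python3 -m handwheel '{"delta_rot":[[0,0,0],[0,0,0],[0,0,0]],"offset":[[-0.0004,0.0009,0.0005],[-0.0004,0.0009,0.001],[-0.0004,0.0009,0.0015]],"hand":[0.04,0.04,0.04]}' 30 >/dev/null; python3 r.py
python3 -m handwheel '{"delta_rot":[[0,0,0],[0,0,0]],"offset":[[0,0,0.001],[0,0,0.0015]],"hand":[0.04,0.04]}'>/dev/null; python3 r.py
```

```text
t 3.825 p [ 0.5664 -0.1428  0.3828] yaw 25.26 F [ 1.7  4.  -3.4] T [ 0.74  -0.191 -0.043] w 0.0475 q6 0.734
t 4.075 p [ 0.5664 -0.1429  0.3838] yaw 25.26 F [ 2.6  4.4 -8.6] T [ 0.823 -0.53   0.018] w 0.0473 q6 0.734
```

```bash
python3 -m handwheel '{"delta_rot":[[0,0,0],[0,0,0]],"offset":[[0.0003,0.0006,0.001],[0.0003,0.0006,0.0015]],"hand":[0.04,0.04]}'>/dev/null; python3 r.py
python3 -m handwheel '{"delta_rot":[[0,0,0],[0,0,0]],"offset":[[0,0,0.0005],[0,0,0.001]],"hand":[0.04,0.04]}'>/dev/null; python3 r.py
```

```text
t 4.325 p [ 0.5665 -0.1426  0.3877] yaw 25.26 F [-2.1  4.   0.4] T [0.847 0.419 0.018] w 0.0476 q6 0.736
t 4.575 p [ 0.5665 -0.1426  0.3878] yaw 25.25 F [-2.1  2.9 -2. ] T [0.753 0.385 0.009] w 0.0474 q6 0.736
```

```bash
python3 -m handwheel '{"delta_rot":[[0,0,0.08],[0,0,0.2],[0,0,0.32],[0,0,0.44],[0,0,0.56],[0,0,0.68],[0,0,0.698],[0,0,0.698]],"offset":[[-0.0002,0.0003,0],[-0.0003,0.0005,0],[-0.0003,0.0005,0],[-0.0003,0.0005,0],[-0.0003,0.0005,0],[-0.0003,0.0005,0],[-0.0003,0.0005,0],[-0.0003,0.0005,0]],"hand":[0.04,0.04,0.04,0.04,0.04,0.04,0.04,0.04]}'>/dev/null; python3 r.py
```

```text
t 5.575 p [ 0.5659 -0.1418  0.3878] yaw 65.26 F [-4.5  5.1  0.6] T [ 0.904  0.731 -0.015] w 0.0477 q6 0.038
```

```bash
python3 - <<'E'
from h import *
im=eyes.grab_frame('wrist');s=bot.read_state();np.save('w3.npy',[*s['position'],*s['ee_rot']])
A=eyes.grab_frame('scene')
a=im[150:450,170:470];b=cv2.resize(A[255:315,205:265],(300,300),interpolation=cv2.INTER_CUBIC)
save('w3',np.hstack([a,b]))
E
```

```text
(no output)
```

View pics/w3.png

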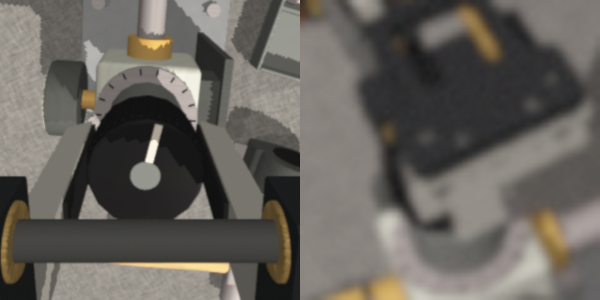

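The wrist crop shows cap (145,176) and mark tip (158,125). The mark kept its place relative to the fingers while the gauge moved to the left, so the knob turned with the grip to 5 clicks up.

```bash
python3 -m handwheel '{"delta_rot":[[0,0,0.12],[0,0,0.26],[0,0,0.4],[0,0,0.54],[0,0,0.68],[0,0,0.7],[0,0,0.7]],"offset":[[-0.0004,0.0004,0],[-0.0008,0.0009,0],[-0.0008,0.0009,0],[-0.0008,0.0009,0],[-0.0008,0.0009,0],[-0.0008,0.0009,0],[-0.0008,0.0009,0]],"hand":[0.04,0.04,0.04,0.04,0.04,0.04,0.04]}'>/dev/null; python3 r.py
python3 -m handwheel '{"delta_rot":[[0,0,0.12],[0,0,0.26],[0,0,0.4],[0,0,0.54],[0,0,0.68],[0,0,0.7],[0,0,0.7]],"offset":[[0,0,0],[0,0,0],[0,0,0],[0,0,0],[0,0,0],[0,0,0],[0,0,0]],"hand":[0.04,0.04,0.04,0.04,0.04,0.04,0.04]}'>/dev/null; python3 r.py
```

```text
t 6.55 p [ 0.5648 -0.1414  0.3878] yaw 105.35 F [-5.7  3.3  0. ] T [ 0.601  0.946 -0.018] w 0.0474 q6 -0.661
t 7.425 p [ 0.5642 -0.1419  0.3877] yaw 145.45 F [-8.2  2.3  1.7] T [0.327 1.33  0.019] w 0.0475 q6 -1.361
```

```bash
python3 -m handwheel '{"delta_rot":[[0,0,0.08],[0,0,0.16],[0,0,0.24],[0,0,0.32],[0,0,0.346],[0,0,0.346]],"offset":[[-0.0006,0.0002,0],[-0.0012,0.0003,0],[-0.0015,0.0003,0],[-0.0015,0.0003,0],[-0.0015,0.0003,0],[-0.0015,0.0003,0]],"hand":[0.04,0.04,0.04,0.04,0.04,0.04]}'>/dev/null; python3 r.py
python3 -m handwheel '{"delta_rot":[[0,0,0.01],[0,0,0.01]],"offset":[[0,0,0],[0,0,0]],"hand":[0.04,0.04]}'>/dev/null; python3 r.py
python3 -m handwheel '{"delta_rot":[[0,0,0.01],[0,0,0.01]],"offset":[[0,0,0],[0,0,0]],"hand":[0.04,0.04]}'>/dev/null; python3 r.py
```

```text
t 8.175 p [ 0.5634 -0.1421  0.3878] yaw 165.25 F [-5.2 -0.5 -0.8] T [0.008 0.862 0.027] w 0.0475 q6 -1.707
t 8.425 p [ 0.5634 -0.1421  0.3878] yaw 165.8 F [-5.  -1.  -0.3] T [-0.047  0.813 -0.015] w 0.0475 q6 -1.717
t 8.675 p [ 0.5634 -0.1421  0.3878] yaw 166.38 F [-4.9 -1.6 -0.1] T [-0.017  0.806 -0.024] w 0.0479 q6 -1.727
```

```bash
for i in 1; do :; done
python3 -m handwheel '{"delta_rot":[[0,0,0.01],[0,0,0.01]],"offset":[[-0.0005,-0.0002,0],[-0.001,-0.0002,0]],"hand":[0.04,0.04]}'>/dev/null; python3 r.py
python3 -m handwheel '{"delta_rot":[[0,0,0.008],[0,0,0.008]],"offset":[[0,0,0],[0,0,0]],"hand":[0.04,0.04]}'>/dev/null; python3 r.py
```

```text
t 8.925 p [ 0.5629 -0.1422  0.3878] yaw 166.96 F [-4.2 -3.4 -1.6] T [-0.526  0.655 -0.075] w 0.0474 q6 -1.738
t 9.175 p [ 0.5629 -0.1422  0.3878] yaw 167.43 F [-4.3 -3.7 -0.4] T [-0.61   0.745 -0.145] w 0.0476 q6 -1.746
```

```bash
python3 -m handwheel '{"delta_rot":[[0,0,0],[0,0,0]],"offset":[[0,0,0],[0,0,0]],"hand":[0.04,0.04]}'>/dev/null; python3 r.py
python3 -m handwheel '{"delta_rot":[[0,0,0.005],[0,0,0.005]],"offset":[[0,0,0],[0,0,0]],"hand":[0.04,0.04]}'>/dev/null; python3 r.py
```

```text
t 9.425 p [ 0.5629 -0.1422  0.3878] yaw 167.42 F [-4.9 -3.2 -1.8] T [-0.575  0.788 -0.066] w 0.0478 q6 -1.746
t 9.675 p [ 0.5629 -0.1422  0.3878] yaw 167.7 F [-4.6 -3.9 -1.3] T [-0.641  0.767 -0.088] w 0.0477 q6 -1.751
```

```bash
cat > ra.py <<'E'
from h import *
Z=[];
for _ in range(4):
    s=bot.read_state();Z.append([*s['contact_force'],*s['wrist_torque']]);eyes.grab_frame('top')
Z=np.array(Z);r=Ro.from_quat(s['ee_rot']).as_matrix()
print('t',s['time'],'yaw',round(float(np.degrees(np.arctan2(r[1,0],r[0,0]))),2),'F',Z.mean(0)[:3].round(1),'Tz',Z[:,5].round(3),Z[:,5].mean().round(3))
E
python3 ra.py
python3 -m handwheel '{"delta_rot":[[0,0,0.007]],"offset":[[0,0,0]],"hand":[0.04]}'>/dev/null; python3 ra.py
python3 -m handwheel '{"delta_rot":[[0,0,0.007]],"offset":[[0,0,0]],"hand":[0.04]}'>/dev/null; python3 ra.py
```

```text
t 9.825 yaw 167.7 F [-4.7 -3.6 -1.2] Tz [-0.088 -0.134 -0.133 -0.085] -0.11
t 10.15 yaw 168.11 F [-4.5 -4.  -1. ] Tz [-0.207 -0.133 -0.114 -0.154] -0.152
t 10.475 yaw 168.5 F [-4.4 -3.8 -1.2] Tz [-0.166 -0.158 -0.197 -0.206] -0.182
```

```bash
python3 -m handwheel '{"delta_rot":[[0,0,0.007]],"offset":[[0,0,0]],"hand":[0.04]}'>/dev/null; python3 ra.py
python3 -m handwheel '{"delta_rot":[[0,0,0.005]],"offset":[[0,0,0]],"hand":[0.04]}'>/dev/null; python3 ra.py
```

```text
t 10.8 yaw 168.91 F [-4.4 -3.9 -0.8] Tz [-0.23  -0.157 -0.105 -0.198] -0.173
t 11.125 yaw 169.2 F [-4.4 -3.8 -0.6] Tz [-0.189 -0.148 -0.108 -0.174] -0.155
```

```bash
python3 -m handwheel '{"delta_rot":[[0,0,0.007]],"offset":[[0,0,0]],"hand":[0.04]}'>/dev/null; python3 ra.py
python3 -m handwheel '{"delta_rot":[[0,0,0.007]],"offset":[[0,0,0]],"hand":[0.04]}'>/dev/null; python3 ra.py
```

```text
t 11.45 yaw 169.6 F [-4.6 -3.7 -0.4] Tz [-0.122 -0.127 -0.162 -0.118] -0.132
t 11.775 yaw 170.0 F [-4.5 -4.3 -1.3] Tz [-0.085 -0.126 -0.103 -0.098] -0.103
```

```bash
python3 -m handwheel '{"delta_rot":[[0,0,0.007]],"offset":[[0,0,0]],"hand":[0.04]}'>/dev/null; python3 ra.py
python3 -m handwheel '{"delta_rot":[[0,0,0.007]],"offset":[[0,0,0]],"hand":[0.04]}'>/dev/null; python3 ra.py
```

```text
t 12.1 yaw 170.4 F [-4.6 -4.  -1.1] Tz [-0.099 -0.107 -0.105 -0.124] -0.109
t 12.425 yaw 170.81 F [-4.6 -4.1 -0.9] Tz [-0.067 -0.077 -0.067 -0.091] -0.076
```

```bash
python3 -m handwheel '{"delta_rot":[[0,0,0.006]],"offset":[[0,0,0]],"hand":[0.04]}'>/dev/null; python3 ra.py
python3 -m handwheel '{"delta_rot":[[0,0,0.006]],"offset":[[0,0,0]],"hand":[0.04]}'>/dev/null; python3 ra.py
```

```text
t 12.75 yaw 171.15 F [-4.1 -4.2 -1.3] Tz [-0.152 -0.147 -0.145 -0.075] -0.13
t 13.075 yaw 171.49 F [-4.7 -4.1 -1. ] Tz [-0.203 -0.09  -0.14  -0.127] -0.14
```

```bash
cat >> h.py <<'E'
def mark(im,C,box,z):
    x0,y0,x1,y1=box;g=im[y0:y1,x0:x1].astype(int).mean(2)
    n,l,st,ce=cv2.connectedComponentsWithStats((g>150).astype('uint8'));j=1+st[1:,4].argmax();ys,xs=np.nonzero(l==j)
    P=np.array([plane(C,(x+x0,y+y0),z)[:2] for x,y in zip(xs,ys)]);m=P.mean(0);v=np.linalg.svd(P-m)[2][0]
    a=m+v*((P-m)@v).max();b=m+v*((P-m)@v).min()
    print('line px',xs.min()+x0,xs.max()+x0,ys.min()+y0,ys.max()+y0,'ends',a,b,'dir mod180',np.degrees(np.arctan2(v[1],v[0]))%180)
E
python3 - <<'E'
from h import *
box=(290,265,350,325)
im=np.zeros((480,640,3),'uint8');im[150:450,170:470]=cv2.imread('pics/w3.png')[:,:300,::-1]
a=np.load('w3.npy');mark(im,cam('wrist',dict(position=a[:3],ee_rot=a[3:])),box,.221)
s=bot.read_state();im=eyes.grab_frame('wrist');mark(im,cam('wrist',s),box,.221)
save('w4',im[100:420,120:520])
E
```

```text
line px 315 330 275 313 ends [ 0.56649095 -0.13869695] [ 0.57662585 -0.12591041] dir mod180 51.598833359987225
line px 317 331 276 311 ends [ 0.5586553  -0.14233231] [ 0.54454455 -0.13648805] dir mod180 157.50210254076256
```

View pics/w4.png

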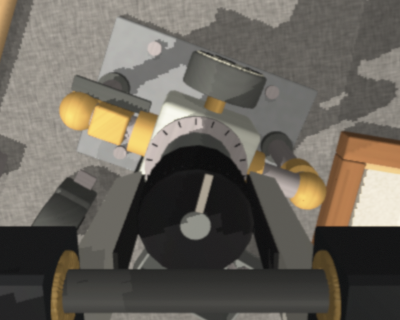

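The picture shows the cap at (195,225) and mark tip (208,175), with the gauge just beyond at (228,80). The mark hasn't slipped in the grip and the knob stands about 0.11 rad past the first click. I keep easing in small steps.

```bash
python3 ra.py; python3 -m handwheel '{"delta_rot":[[0,0,0.005]],"offset":[[0,0,0]],"hand":[0.04]}'>/dev/null; python3 ra.py
python3 -m handwheel '{"delta_rot":[[0,0,0.005]],"offset":[[0,0,0]],"hand":[0.04]}'>/dev/null; python3 ra.py
```

```text
t 13.325 yaw 171.49 F [-4.6 -4.  -1.3] Tz [-0.141 -0.078 -0.062 -0.084] -0.091
t 13.65 yaw 171.77 F [-4.8 -4.  -0.6] Tz [-0.117 -0.134 -0.156 -0.095] -0.125
t 13.975 yaw 172.05 F [-4.5 -4.5 -0.8] Tz [-0.156 -0.196 -0.137 -0.119] -0.152
```

```bash
python3 -m handwheel '{"delta_rot":[[0,0,0.005]],"offset":[[0,0,0]],"hand":[0.04]}'>/dev/null; python3 ra.py
python3 -m handwheel '{"delta_rot":[[0,0,0.005]],"offset":[[0,0,0]],"hand":[0.04]}'>/dev/null; python3 ra.py
```

```text
t 14.3 yaw 172.33 F [-5.1 -4.2 -0.8] Tz [-0.183 -0.165 -0.218 -0.128] -0.174
t 14.625 yaw 172.62 F [-4.8 -4.8 -1.3] Tz [-0.21  -0.212 -0.192 -0.192] -0.201
```

```bash
python3 -m handwheel '{"delta_rot":[[0,0,0.006]],"offset":[[0,0,0]],"hand":[0.04]}'>/dev/null; python3 ra.py; python3 r.py
```

```text
t 14.95 yaw 172.95 F [-4.6 -4.2 -0.7] Tz [-0.214 -0.285 -0.24  -0.233] -0.243
t 15.0 p [ 0.5629 -0.1424  0.3878] yaw 172.96 F [-4.1 -4.4 -1.4] T [-0.592  0.769 -0.185] w 0.0474 q6 -1.843
```

The stop is met: torque rose steadily to about 0.24 N m, putting roughly 7 N on the ring. Now clockwise.

```bash
python3 -m handwheel '{"delta_rot":[[0,0,-0.06],[0,0,-0.18],[0,0,-0.32],[0,0,-0.46],[0,0,-0.6],[0,0,-0.74],[0,0,-0.88],[0,0,-1.02],[0,0,-1.16],[0,0,-1.176]],"offset":[[0,0,0],[0.0005,0.0001,0],[0.001,0,0],[0.0015,0,0],[0.002,0,0],[0.0024,-0.0001,0],[0.0025,-0.0002,0],[0.0025,-0.0003,0],[0.0025,-0.0003,0],[0.0025,-0.0003,0]],"hand":[0.04,0.04,0.04,0.04,0.04,0.04,0.04,0.04,0.04,0.04]}'>/dev/null; python3 r.py
python3 -m handwheel '{"delta_rot":[[0,0,-0.12],[0,0,-0.26],[0,0,-0.4],[0,0,-0.54],[0,0,-0.68],[0,0,-0.7],[0,0,-0.7]],"offset":[[0.0003,-0.0003,0],[0.0006,-0.0006,0],[0.0008,-0.0009,0],[0.0008,-0.0009,0],[0.0008,-0.0009,0],[0.0008,-0.0009,0],[0.0008,-0.0009,0]],"hand":[0.04,0.04,0.04,0.04,0.04,0.04,0.04]}'>/dev/null; python3 r.py
```

```text
t 16.25 p [ 0.5648 -0.1414  0.3877] yaw 105.57 F [-7.1 -0.6  1.5] T [-0.019  1.316 -0.005] w 0.0473 q6 -0.665
t 17.125 p [ 0.5659 -0.1418  0.3877] yaw 65.54 F [-7.7  1.3  1.8] T [ 0.253  1.208 -0.01 ] w 0.048 q6 0.033
```

```bash
python3 -m handwheel '{"delta_rot":[[0,0,-0.12],[0,0,-0.26],[0,0,-0.4],[0,0,-0.54],[0,0,-0.66],[0,0,-0.703],[0,0,-0.703],[0,0,-0.703]],"offset":[[0,-0.0002,0],[0,-0.0004,0],[0,-0.0005,0],[0,-0.0005,0],[0,-0.0005,0],[0,-0.0005,0],[0,-0.0005,0],[0,-0.0005,0]],"hand":[0.04,0.04,0.04,0.04,0.04,0.04,0.04,0.04]}'>/dev/null; python3 ra.py
python3 - <<'E'
from h import *
s=bot.read_state();im=eyes.grab_frame('wrist');mark(im,cam('wrist',s),(290,265,350,325),.221);save('w5',im[100:420,120:520]);print(s['position'])
E
```

```text
t 18.275 yaw 25.28 F [-3.9  1.4  0.4] Tz [-0.029  0.035 -0.051  0.022] -0.006
line px 317 331 276 311 ends [ 0.57102144 -0.1436301 ] [ 0.58591322 -0.14063568] dir mod180 11.369339082717488
[ 0.56640273 -0.14258635  0.38779622]
```

View pics/w5.png

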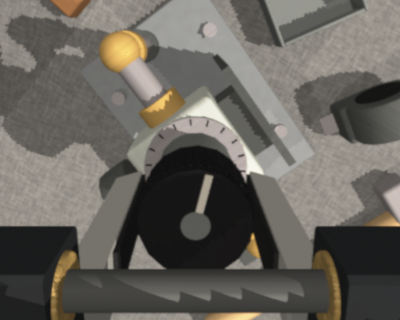

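The mark reads 11.4°, as at the start (7 clicks), with torque near zero. Now I push down.

```bash
python3 -m handwheel '{"delta_rot":[[0,0,0],[0,0,0],[0,0,0]],"offset":[[-0.0003,0,-0.001],[-0.0005,0,-0.002],[-0.0005,0,-0.003]],"hand":[0.04,0.04,0.04]}'>/dev/null; python3 r.py
python3 -m handwheel '{"delta_rot":[[0,0,0],[0,0,0]],"offset":[[0,0,-0.0005],[0,0,-0.001]],"hand":[0.04,0.04]}'>/dev/null; python3 r.py
python3 -m handwheel '{"delta_rot":[[0,0,0],[0,0,0]],"offset":[[0,0,-0.0005],[0,0,-0.001]],"hand":[0.04,0.04]}'>/dev/null; python3 r.py
```

```text
t 18.75 p [ 0.5661 -0.1425  0.3864] yaw 25.27 F [-5.4  2.2  5.9] T [0.615 1.24  0.046] w 0.0474 q6 0.735
t 19.0 p [ 0.5661 -0.1426  0.3834] yaw 25.27 F [-2.9  1.9 -1.1] T [ 0.347  0.4   -0.002] w 0.0477 q6 0.735
t 19.25 p [ 0.5662 -0.1426  0.3826] yaw 25.26 F [-1.7  1.7  1.3] T [0.558 0.422 0.   ] w 0.0473 q6 0.735
```

```bash
python3 -m handwheel '{"delta_rot":[[0,0,0],[0,0,0],[0,0,0]],"offset":[[0,0,-0.0005],[0,0,-0.0015],[0,0,-0.0015]],"hand":[0.04,0.04,0.04]}'>/dev/null; python3 r.py
python3 -m handwheel '{"delta_rot":[[0,0,0],[0,0,0],[0,0,0],[0,0,0],[0,0,0],[0,0,0],[0,0,0]],"offset":[[0,0,0.0008],[0,0,0.0015],[0,0,0.0015],[0,0,0.0015],[0,0,0.0015],[0,0,0.0015],[0,0,0.0015]],"hand":[0.046,0.05,0.06,0.07,0.08,0.09,0.094]}'; python3 r.py
```

```text
t 19.625 p [ 0.5661 -0.1426  0.3824] yaw 25.26 F [-4.2  3.9  5.2] T [0.81  0.737 0.015] w 0.0474 q6 0.735
time: 20.5
position: [0.5659, -0.1428, 0.3826]
ee_rot: [0.976, 0.219, 0.0, 0.0]
contact_force: [-0.1, -0.1, -0.5]
gripper_width: 0.0934
t 20.5 p [ 0.5659 -0.1428  0.3826] yaw 25.25 F [-0.1 -0.1 -0.5] T [-0.005 -0.012  0.017] w 0.0934 q6 0.735
```

Released. Retreat straight up to the first viewing height and check.

```bash
python3 -m handwheel '{"delta_rot":[[0,0,0],[0,0,0],[0,0,0],[0,0,0],[0,0,0],[0,0,0],[0,0,0]],"offset":[[0,0,0.015],[0,0,0.035],[0,0,0.065],[0,0,0.1],[0,0,0.13],[0,0,0.137],[0,0,0.137]],"hand":[0.094,0.094,0.094,0.094,0.094,0.094,0.094]}'>/dev/null; python3 r.py
python3 - <<'E'
from h import *
s=bot.read_state();im=eyes.grab_frame('wrist');C=cam('wrist',s);mark(im,C,(300,200,345,240),.216);save('w6',im[50:400,100:560])
a=np.load('w1.npy');mark(cv2.imread('pics/w1.png')[:,:,::-1],cam('wrist',dict(position=a[:3],ee_rot=a[3:])),(300,200,345,240),.216)
E
```

```text
t 21.375 p [ 0.5658 -0.1427  0.52  ] yaw 25.26 F [-0.2 -0.1 -0.1] T [ 0.025 -0.016 -0.009] w 0.0941 q6 0.735
line px 316 323 209 230 ends [ 0.57043443 -0.14376011] [ 0.58609673 -0.14053202] dir mod180 11.645901037900245
line px 321 329 214 235 ends [ 0.5702722  -0.14378162] [ 0.5859693 -0.1406645] dir mod180 11.231631824749826
```

View pics/w6.png

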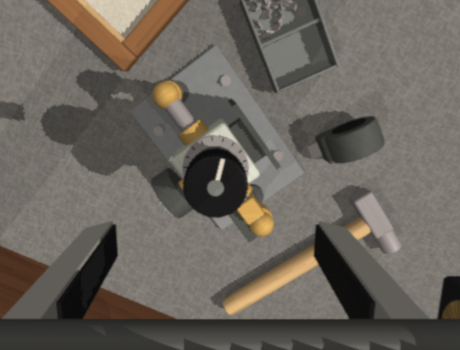

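The picture shows the knob free at (215,182) with the mark tip at (221,160), and the bystanders undisturbed. The mark ends match the first view to 0.2 mm at the locked height, so I hand it in.

```bash
python3 -c "
from cell import order
print(order.finish_job())"
```

```text
the job is handed in; nothing more can be done
None
```

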